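Reverse the row of pigment containers in the painter's rack

ROBOT

A 6-joint arm with a two-finger parallel gripper is mounted at the origin on the work surface. World frame = base frame: x ahead of the robot, y to its left, z up, the work surface at z = 0. Lengths are in mm, angles in rad, forces in N, time in s.
With the tool pointing down it reaches from about 350 to 875 mm from the base axis. Payload 4.2 kg.
Tool frame: the origin (TCP) lies between the finger pads; the fingertips stand 25 mm ahead of it and the grasp point (between the pads) lies 6 mm ahead of it; z points along the fingers, y is the line along which they close (so a half turn about z gives the same grasp; the last joint's range is limited). The gripper opens to 85 mm and grips with 20 to 120 N. Pads are 22 mm wide; open, the fingers measure 114 mm over their backs; the gripper's body (76 mm by 85 mm) begins 54 mm behind the grasp point. The pads swing forward as they close: fully open they stand 13 mm farther back than shut.
Start: joints at [-0.93, 0.385, 0.008, 0, -1.194, -0.259], TCP at [232.883, -579.97, 228.712] pointing down, gripper open.
Joint ranges: [-3.14, 3.14], [-1.21, 2.06], [-1.07, 1.41], [-3.16, 2.05], [-2.99, -0.16], [-3.1, 3.1]. Speed limits (rad/s): [2.79, 2.79, 3.14, 3.14, 3.14, 3.14].

INTERFACE

Orientations are given as a unit quaternion [x, y, z, w].
In Python, from bench import read_state, imaging, workorder, nets gives the robot as it stands.
- The arm moves only by the tool apply_moves, never from a script. Its argument "rows" is a list of rows, each an object with "hand": the opening, from -1 (shut) to 1 (fully open); "delta_pos": the shift along the tool's x, y, z in mm, a list of three; "yaw": the turn about the tool's z in rad. A call has 1 to 12 rows; each row is the pose to reach, as a shift and turn from the pose commanded when the call began, along the tool's axes at that moment; what a row does not reach only later rows make up. A row lasts 1/12 s, in which the tool goes at most 41.7 mm and 7.16 degrees, less where a joint would pass 70% of its speed; a pose out of reach is approached as far as the arm can. A call with a gripper value outside its range is refused whole. The fingers move at their own pace and stop on an object; the grip force is fixed at half the most. Time passes only in rows, so rows that repeat a pose let the fingers close. It gives the time, the measured TCP pose, the force, the opening and the grip force at its end, in the units of the state.
- read_state(): the state, without advancing time (a new reading comes with each control period).
- imaging.get_image(name): name is "side" or "top" or "wrist"; returns a dict with "pixels" (384x512x3 uint8, red, green, blue), "fx", "fy", "cx", "cy" (pixels), "dist" ([k1, k2, p1, p2, k3] as OpenCV has them; the pictures are not rectified), "xyz" and "rotation" of the camera in the world. Camera axes: x right, y down, z forward; pixel columns grow to the right and rows downward; lengths in mm; the calibration is good to about 2 mm. A picture is of the moment at which its call begins. There is no depth.
- workorder.job_done(): hands the job in; it is judged then, once.
Trained networks look in the newest picture that a camera, given by its name, has taken for a name from the list of things; names that differ only in an ending like _2 or _b are one class to them, and where a whole thing is asked for, a point or a joint stands for the part that bears it (a point fixed in the world has none). Each returns a list of dicts, best first, with "score" (0 to 1); they miss things now and then, are a little off and sometimes report something else, mostly with a low value. They report only what shows in the picture. A call takes as long as a camera call. They do not tell look-alikes from the thing itself.
- nets.find_in(camera, query): "location" ([row, column] in pixels, amid what is visible of it).
- nets.pinpoint(camera, query): "location" ([row, column] in pixels: a listed point, or the origin of a listed thing).
The state is a dict: "clock": time; "joints": joint angles; "joint_vel": joint speeds; "joint_efforts": joint torques, N m; "position": TCP position; "ee_rot": TCP orientation; "contact_force": force on the tool from outside, world axes, zero at the start; "wrist_torque": the same for the moment, N m; "gripper_width": finger opening in mm; "grasp_force": force on a finger pad.
Only numpy, scipy, OpenCV 4.12 (cv2) and the standard library are available. Lean on these libraries where they do the work, as an engineer would, in place of code of your own. Each camera call takes 0.05 s, during which the arm holds its last target. There are 200 camera calls.

TASK

In the icon-painting studio, move the four pigment containers one by one from the plywood holders to the dark wooden rack, one standing upright in each cell, in reverse order: the one now nearest the robot goes into the cell farthest from it, and so on, so that the one now farthest ends up nearest. Keep them upright, and lower each into its cell before letting go rather than dropping it.

Things in the scene. Friction and masses are not known exactly. Their poses are not given: they have to be found in the camera images.
- jar: Round straight jar of amber glass with a black screw cap as wide as itself: 40 mm across, 84 mm high (glass to 66 mm, cap above), about 0.16 kg, rigid and closed. It stands upright, its base on the holder's floor. Origin: centre of the base, z up.
- pot: Low round white ceramic pot with a cork lid, the shortest of the four: 50 mm across and straight-sided to 38 mm, lid 42 mm across, 49 mm high in all, about 0.18 kg, rigid and closed. It stands upright, its base on the holder's floor. Origin: centre of the base, z up.
- tin: Square bare-metal tin with a small round black cap: body 40 x 40 mm and 62 mm high, cap 26 mm across, 74 mm high in all, about 0.2 kg. It stands upright, its base on the holder's floor. Origin: centre of the base, z up. x and y are square to its sides, turned a little from the holder's.
- bottle: Round green glass bottle with a narrow neck and a cork: body 46 mm across and straight to 50 mm, then a shoulder up to a neck 20 mm across, 85 mm high in all, about 0.17 kg. It stands upright, its base on the holder's floor. Origin: centre of the base, z up.
- holder_jar: Holder where the amber jar starts: one of four identical fixed plywood trays in a straight row on the strip, 72 mm apart. 70 mm along the row, 77 across, inside 62 x 67; floor 8 mm, wall tops 20 mm above its underside, which is 4 mm above the bench. Origin: centre of the underside; x along the row, away from the robot (within 0.35 rad of straight ahead), z up.
- holder_pot: Holder where the white pot starts: one of four identical fixed plywood trays in a straight row on the strip, 72 mm apart. 70 mm along the row, 77 across, inside 62 x 67; floor 8 mm, wall tops 20 mm above its underside, which is 4 mm above the bench. Origin: centre of the underside; x along the row, away from the robot (within 0.35 rad of straight ahead), z up.
- holder_tin: Holder where the square tin starts: one of four identical fixed plywood trays in a straight row on the strip, 72 mm apart. 70 mm along the row, 77 across, inside 62 x 67; floor 8 mm, wall tops 20 mm above its underside, which is 4 mm above the bench. Origin: centre of the underside; x along the row, away from the robot (within 0.35 rad of straight ahead), z up.
- holder_bottle: Holder where the green bottle starts: one of four identical fixed plywood trays in a straight row on the strip, 72 mm apart. 70 mm along the row, 77 across, inside 62 x 67; floor 8 mm, wall tops 20 mm above its underside, which is 4 mm above the bench. Origin: centre of the underside; x along the row, away from the robot (within 0.35 rad of straight ahead), z up.
- rack: Empty fixed dark wooden tray, 293 x 77 mm, beside the holder row (left or right of it). Four equal cells in a row, centres at x = -108 (nearest the robot), -36, 36, 108 mm; each inside 67 mm square, floor 8 mm, wall tops 20 mm above the bench. Origin: centre of the underside; x along the row, away from the robot (within 0.35 rad of straight ahead), z up.
- strip: Thin fixed aluminium strip, 312 x 94 x 4 mm, under the row of plywood holders, whose centres lie at x = -108 (nearest the robot), -36, 36, 108 mm on it. Origin: centre of the underside; x along the row, away from the robot (within 0.35 rad of straight ahead), z up. A loose white saucer (84 mm across, 14 mm high) lies on the bench between strip and rack.
Things that resemble listed ones, but are neither listed nor needed, are in the scene too. Leave any pink or purple look-alike of the tin alone.

How it is judged (in metres and radians):
At the end, for the whole second after the job is handed in: Each container stands upright (0.1 rad) in its own rack cell, within 15 mm of the cell's centre along and across and 4 mm of its floor, in the reverse order of the holders; all released and at rest (((x of holder_jar in the frame of strip between -0.128 and -0.088 m and x of jar in the frame of rack between 0.093 and 0.123 m) or (x of holder_jar in the frame of strip between -0.056 and -0.016 m and x of jar in the frame of rack between 0.021 and 0.051 m) or (x of holder_jar in the frame of strip between 0.016 and 0.056 m and x of jar in the frame of rack between -0.051 and -0.021 m) or (x of holder_jar in the frame of strip between 0.088 and 0.128 m and x of jar in the frame of rack between -0.123 and -0.093 m)) and ((x of holder_pot in the frame of strip between -0.128 and -0.088 m and x of pot in the frame of rack between 0.093 and 0.123 m) or (x of holder_pot in the frame of strip between -0.056 and -0.016 m and x of pot in the frame of rack between 0.021 and 0.051 m) or (x of holder_pot in the frame of strip between 0.016 and 0.056 m and x of pot in the frame of rack between -0.051 and -0.021 m) or (x of holder_pot in the frame of strip between 0.088 and 0.128 m and x of pot in the frame of rack between -0.123 and -0.093 m)) and ((x of holder_tin in the frame of strip between -0.128 and -0.088 m and x of tin in the frame of rack between 0.093 and 0.123 m) or (x of holder_tin in the frame of strip between -0.056 and -0.016 m and x of tin in the frame of rack between 0.021 and 0.051 m) or (x of holder_tin in the frame of strip between 0.016 and 0.056 m and x of tin in the frame of rack between -0.051 and -0.021 m) or (x of holder_tin in the frame of strip between 0.088 and 0.128 m and x of tin in the frame of rack between -0.123 and -0.093 m)) and ((x of holder_bottle in the frame of strip between -0.128 and -0.088 m and x of bottle in the frame of rack between 0.093 and 0.123 m) or (x of holder_bottle in the frame of strip between -0.056 and -0.016 m and x of bottle in the frame of rack between 0.021 and 0.051 m) or (x of holder_bottle in the frame of strip between 0.016 and 0.056 m and x of bottle in the frame of rack between -0.051 and -0.021 m) or (x of holder_bottle in the frame of strip between 0.088 and 0.128 m and x of bottle in the frame of rack between -0.123 and -0.093 m)) and y of jar in the frame of rack between -0.015 and 0.015 m and z of jar in the frame of rack between 0.004 and 0.012 m and angle between each of jar, pot, tin, bottle's own z axis and vertical below 0.1 rad and linear speed of each of jar, pot, tin, bottle below 0.02 m/s and angular speed of each of jar, pot, tin, bottle below 0.2 rad/s and contact force between the fingers and jar below 0.1 N and y of pot in the frame of rack between -0.015 and 0.015 m and z of pot in the frame of rack between 0.004 and 0.012 m and contact force between the fingers and pot below 0.1 N and y of tin in the frame of rack between -0.015 and 0.015 m and z of tin in the frame of rack between 0.004 and 0.012 m and contact force between the fingers and tin below 0.1 N and y of bottle in the frame of rack between -0.015 and 0.015 m and z of bottle in the frame of rack between 0.004 and 0.012 m and contact force between the fingers and bottle below 0.1 N); the robot touches nothing.
It fails at once if a container is tipped by more than 40 degrees (angle between any of jar, pot, tin, bottle's own z axis and vertical above 0.7 rad).
It fails at once if a container is let go with its base more than 50 mm above the bench ((height (world z) of jar above 0.05 m and contact force between the fingers and jar below 0.05 N) or (height (world z) of pot above 0.05 m and contact force between the fingers and pot below 0.05 N) or (height (world z) of tin above 0.05 m and contact force between the fingers and tin below 0.05 N) or (height (world z) of bottle above 0.05 m and contact force between the fingers and bottle below 0.05 N)).
It also fails if it takes over 112 s, if anything falls off the work surface, if the arm or the gripper's body presses on something with over 40 N, if the wrist force passes 120 N, or if a joint passes its speed limit or range.

## Working session

There is one attempt and no reset: what is moved stays moved. The work goes in short steps, Python scripts to look and compute and a tool call to move; the robot and the scene stay as the last step left them, time stands still between calls to the robot, and variables do not carry over. Pictures are saved under pics/ and viewed, at most 14 in all, crops included, and the job is handed in when it is done.

Besides the shell and the picture viewer there is one more tool, called as name([rows], argument=value, ...), one row to a line, values as JSON. apply_moves: Moves the arm, as the interface text tells. Its arguments: {"type":"object","properties":{"rows":{"type":"array"}},"required":["rows"]}

```bash
mkdir -p pics; ls
cat > h.py <<'E'
import numpy as np, cv2
from bench import read_state, imaging, workorder, nets
def cam(n):
    im=imaging.get_image(n)
    return im
def KD(im): return np.array([[im['fx'],0,im['cx']],[0,im['fy'],im['cy']],[0,0,1.]]),np.array(im['dist'],float)
def R(im):
    r=np.array(im['rotation'],float)
    if r.shape==(3,3): return r
    from scipy.spatial.transform import Rotation as Ro
    return Ro.from_quat(r).as_matrix()
def ray(im,rc):
    K,D=KD(im); p=cv2.undistortPoints(np.array([[[rc[1],rc[0]]]],float),K,D)[0,0]
    return R(im)@np.array([p[0],p[1],1.])
def onz(im,rc,z):
    d=ray(im,rc); o=np.array(im['xyz'],float); return o+d*(z-o[2])/d[2]
def proj(im,P):
    K,D=KD(im); P=np.atleast_2d(np.array(P,float)); r=R(im).T; t=-r@np.array(im['xyz'],float)
    return cv2.projectPoints(P,cv2.Rodrigues(r)[0],t,K,D)[0][:,0,::-1]
def save(im,n): cv2.imwrite('pics/'+n,im['pixels'][:,:,::-1])
E
python3 - <<'E'
from h import *
for c in ['top','side']:
    im=cam(c); save(im,c+'0.png'); print(c,im['xyz'],np.round(im['rotation'],3).tolist(),im['fx'])
    for q in ['jar','pot','tin','bottle','rack','strip','holder_jar']:
        for r in nets.pinpoint(c,q)[:5]: 
            print(q,np.round(r['location']),round(r['score'],2),np.round(onz(im,r['location'],12 if q in('jar','pot','tin','bottle') else 4 if q!='rack' else 0)))
print(read_state())
E
```

```text
pics
top [ 444.26260945   33.90150907 1197.17620373] [-0.696, 0.715, -0.044, 0.053] 472.868180571229
jar [186. 176.] 0.6 [643. 233.  12.]
pot [238. 192.] 0.67 [509. 194.  12.]
tin [189. 123.] 0.92 [640. 372.  12.]
tin [142. 213.] 0.88 [755. 139.  12.]
tin [209. 185.] 0.76 [585. 213.  12.]
tin [233. 122.] 0.75 [528. 372.  12.]
bottle [268. 202.] 0.77 [433. 172.  12.]
bottle [212. 186.] 0.69 [576. 210.  12.]
rack [230. 349.] 0.97 [ 519. -201.    0.]
holder_jar [186. 178.] 0.9 [643. 230.   4.]
holder_jar [208. 187.] 0.6 [586. 209.   4.]
holder_jar [230. 348.] 0.29 [ 519. -198.    4.]
side [412.22030798 754.56294016 616.92552415] [-0.116, 0.89, -0.437, 0.057] 386.98738605632605
jar [260. 207.] 0.88 [637. 242.  12.]
pot [257. 269.] 0.61 [515. 200.  12.]
tin [316. 185.] 0.85 [631. 383.  12.]
tin [330. 245.] 0.8 [517. 382.  12.]
tin [223. 166.] 0.8 [770. 157.  12.]
tin [258. 235.] 0.7 [582. 221.  12.]
bottle [254. 308.] 0.96 [436. 169.  12.]
rack [160. 297.] 0.91 [ 518. -211.    0.]
strip [259. 254.] 0.59 [544. 205.   4.]
holder_jar [258. 204.] 0.8 [649. 230.   4.]
holder_jar [258. 270.] 0.68 [513. 196.   4.]
{'clock': 0.8, 'joints': array([-9.30368712e-01,  3.84690324e-01,  7.93310190e-03,  1.58313078e-05,
       -1.19399987e+00, -2.58593030e-01]), 'joint_vel': array([-0.00037146,  0.0012691 ,  0.00024957,  0.00077128,  0.00169038,
       -0.0002407 ]), 'joint_efforts': array([-4.65238736e-04, -3.92026770e+01,  1.88609344e+01,  4.19029891e+00,
       -2.17695379e-04, -4.95641032e-06]), 'position': array([ 232.90698537, -579.97719561,  228.73325815]), 'ee_rot': array([-1.89762460e-01,  9.81830030e-01, -2.08676580e-05,  1.89538416e-06]), 'contact_force': array([-0.43528639,  0.25633752,  0.15067717]), 'wrist_torque': array([0.00746612, 0.00618171, 0.0357747 ]), 'grasp_force': 0.0, 'gripper_width': 85.73280213789299}
```

View pics/top0.png

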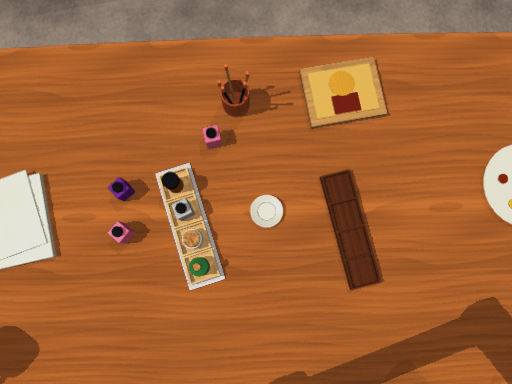

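View pics/side0.png

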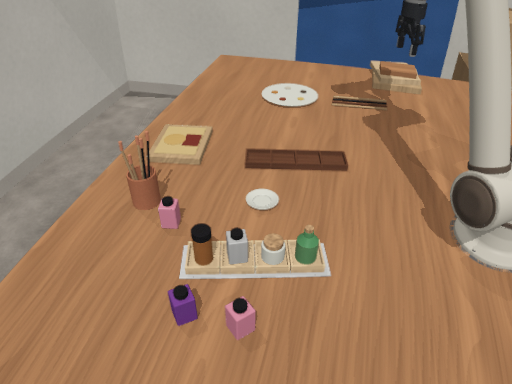

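The holder row, nearest to farthest, reads bottle, pot, tin, jar. The tin candidates in the top picture (row, col) are metal (209,182) in a holder, purple (189,121), pink (233,120) and pink (136,212). Only the bare-metal one standing in a holder fits the description, so I'll confirm it in a crop and fit the rack and strip outlines.

Run:
```python
from h import *
im=cam('top'); px=im['pixels']
c=px[150:300,140:240][:,:,::-1]; c=cv2.resize(c,None,fx=4,fy=4,interpolation=cv2.INTER_CUBIC)
cv2.imwrite('pics/crop1.png',c)
print(px[190,325:375].tolist()[::3])
# rack: dark
g=px[:,:,0].astype(int)
for thr in (75,95):
  m=((g<thr)).astype(np.uint8); m[:,:300]=0;m[:160]=0; m[:,390:]=0;m[295:]=0
  n,l,s,ce=cv2.connectedComponentsWithStats(m); k=1+np.argmax(s[1:,4]); cn=cv2.findContours((l==k).astype(np.uint8),0,2)[0][0]
  r=cv2.minAreaRect(cn); b=cv2.boxPoints(r)
  P=np.array([onz(im,p[::-1],20)[:2] for p in b]); print(thr,s[k],r); print(np.round(P,1),np.round(P.mean(0),1),np.round(np.linalg.norm(P-np.roll(P,1,0),axis=1),1))
# strip: gray bright
hsv=cv2.cvtColor(px,cv2.COLOR_RGB2HSV)
m=((hsv[:,:,1]<140)&(hsv[:,:,2]>110)).astype(np.uint8); m[:,:148]=0;m[:,235:]=0;m[:155]=0;m[295:]=0; m[:165,200:]=0
cn=np.vstack([x for x in cv2.findContours(m,0,2)[0] if len(x)>5]); r=cv2.minAreaRect(cn);b=cv2.boxPoints(r)
P=np.array([onz(im,p[::-1],4)[:2] for p in b]);print(r);print(np.round(P,1),np.round(P.mean(0),1),np.round(np.linalg.norm(P-np.roll(P,1,0),axis=1),1))
```

```text
[[80, 41, 20], [75, 36, 19], [83, 41, 22], [94, 46, 21], [80, 38, 19], [89, 43, 23], [86, 41, 22], [81, 39, 21], [88, 43, 23], [69, 32, 17], [92, 47, 22], [111, 61, 30], [164, 91, 41], [162, 88, 40], [162, 89, 38], [160, 88, 37], [161, 89, 39]]
75 [320 171  36  33 186] ((337.5000305175781, 186.50001525878906), (26.92145538330078, 29.831880569458008), 75.96376037597656)
[[ 654.1 -130.9]
 [ 670.6 -205.2]
 [ 603.4 -217.9]
 [ 587.2 -144.1]] [ 628.8 -174.5] [68.2 76.2 68.4 75.6]
95 [ 320  171   60  119 3418] ((349.8884582519531, 229.2576904296875), (116.56099700927734, 32.27573013305664), 74.74488067626953)
[[ 653.6 -128.9]
 [ 673.2 -209. ]
 [ 389.7 -269.7]
 [ 371.6 -191.6]] [ 522.  -199.8] [288.9  82.5 290.   80.1]
((189.3027801513672, 225.99481201171875), (122.87019348144531, 38.01738357543945), 73.0724868774414)
[[680.9 295. ]
 [707.1 200.4]
 [405.2 113.9]
 [380.  205.3]] [543.3 203.7] [314.   98.1 314.1  94.8]
```

View pics/crop1.png

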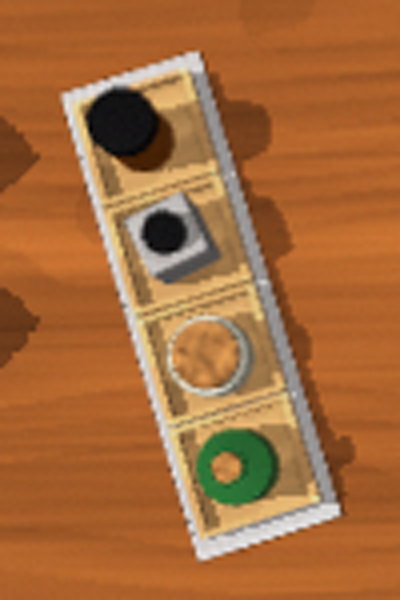

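Crop (×4): the metal tin is at crop (235,165). It is grey, square and black-capped, stands in the third holder and is slightly turned, so it is the one meant. The row from the bottom is bottle (467,235), pot (355,207), tin, jar (121,122). Next I'll compute the move to a wrist view over the rack, then the strip.

```bash
cat >> h.py <<'E'
from scipy.spatial.transform import Rotation as Ro
# commanded pose tracked as measured; tool down. closing axis (tool y) angle target in world
def move(target, yang, start=None):
    s=read_state(); q=Ro.from_quat(s['ee_rot']); M=q.as_matrix()
    d=M.T@(np.array(target,float)-s['position'])
    cur=np.arctan2(M[1,1],M[0,1]); e=(yang-cur+np.pi/2)%np.pi-np.pi/2   # world ccw; tool z is down -> yaw=-e
    print('pos',np.round(s['position'],1),'yang',round(cur,3),'j',np.round(s['joints'],2),'delta',np.round(d,1),'yaw',round(-e,3),'w',round(s['gripper_width'],1),'F',np.round(s['contact_force'],1),'t',round(s['clock'],2))
E
python3 - <<'E'
from h import *
im=cam('top')
for n,c,r,z in [('jar',122,121,96),('tin',164,232,86),('pot',207,355,61),('bottle',228,467,97)]:
    print(n,np.round(onz(im,(150+r/4-.4,140+c/4-.4),z),1))
w=cam('wrist'); s=read_state(); M=Ro.from_quat(s['ee_rot']).as_matrix()
print('cam in tool',M.T@(np.array(w['xyz'])-s['position']),np.round(M.T@R(w),2).tolist(),w['fx'])
move([522,-200,330],.215+np.pi/2)
move([543,204,330],.284+np.pi/2)
E
```

```text
jar [644.3 234.4  96. ]
tin [578.5 211.4  86. ]
pot [506.3 190.   61. ]
bottle [439.3 173.6  97. ]
cam in tool [  77.03678374    1.17273449 -144.9817047 ] [[0.0, -0.95, -0.3], [1.0, 0.0, 0.0], [0.0, -0.3, 0.95]] 272.24439008806246
pos [ 232.9 -580.   228.7] yang 1.953 j [-0.93  0.38  0.01 -0.   -1.19 -0.26] delta [-409.9  244.9 -101.2] yaw 0.167 w 85.5 F [ 0.1 -0.4 -1.2] t 0.95
pos [ 232.9 -580.   228.7] yang 1.953 j [-0.93  0.38  0.01 -0.   -1.19 -0.26] delta [-579.9  612.  -101.3] yaw 0.098 w 85.5 F [ 0.1 -0.4 -1.2] t 0.95
```

apply_moves([
  {"hand": 1,"delta_pos": [-100,60,-40],"yaw": 0.05},
  {"hand": 1,"delta_pos": [-200,120,-80],"yaw": 0.1},
  {"hand": 1,"delta_pos": [-410,245,-101],"yaw": 0.167},
  {"hand": 1,"delta_pos": [-410,245,-101],"yaw": 0.167},
  {"hand": 1,"delta_pos": [-410,245,-101],"yaw": 0.167},
  {"hand": 1,"delta_pos": [-410,245,-101],"yaw": 0.167},
  {"hand": 1,"delta_pos": [-410,245,-101],"yaw": 0.167},
  {"hand": 1,"delta_pos": [-410,245,-101],"yaw": 0.167},
  {"hand": 1,"delta_pos": [-410,245,-101],"yaw": 0.167},
  {"hand": 1,"delta_pos": [-410,245,-101],"yaw": 0.167},
  {"hand": 1,"delta_pos": [-410,245,-101],"yaw": 0.167},
  {"hand": 1,"delta_pos": [-410,245,-101],"yaw": 0.167},
])

```text
clock: 1.95
position: [523.7, -197.3, 330.6]
ee_rot: [-0.108, 0.994, -0.0, 0.001]
contact_force: [-0.1, 0.1, -0.2]
gripper_width: 85.5
grasp_force: 0.0
```

Run:
```python
from h import *
w=cam('wrist'); save(w,'w1.png'); np.save('w1.npy',w,allow_pickle=True)
move([543,204,330],.284+np.pi/2)
for q in ['rack']:
    for r in nets.pinpoint('wrist',q)[:3]: print(r, onz(w,r['location'],0))
```

```text
pos [ 526.7 -194.9  331.1] yang 1.791 j [-0.07  0.22  0.03 -0.   -1.37 -1.28] delta [-103.   385.8    1.2] yaw -0.064 w 85.4 F [3.2 0.1 1.7] t 2.0
{'location': [149.8, 251.6], 'score': 0.83} [ 521.58407492 -202.02046933    0.        ]
```

View pics/w1.png

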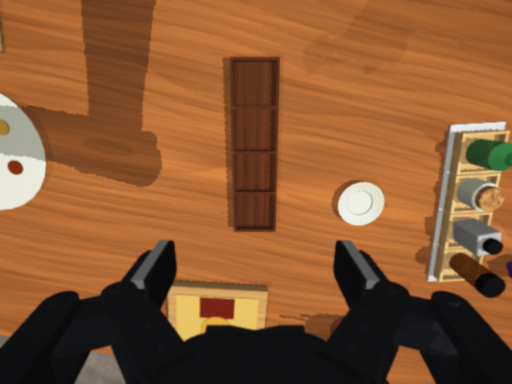

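The wrist picture shows the rack centred around (row 145, col 255), the saucer at (203,360), and the holder row at the right edge. I'll fit the rack box silhouette in the three views.

```bash
cat > fit.py <<'E'
from h import *
from scipy.optimize import minimize
W=np.load('w1.npy',allow_pickle=True).item()
def sil(im,p,L,Wd,H,sh,up=4):
    x,y,t=p; c,s=np.cos(t),np.sin(t)
    P=[[x+c*a-s*b,y+s*a+c*b,z] for a in(-L/2,L/2) for b in(-Wd/2,Wd/2) for z in(0,H)]
    q=(proj(im,P)[:,::-1]).astype(np.float32); h=cv2.convexHull(q)
    m=np.zeros((sh[0]*up,sh[1]*up),np.uint8); cv2.fillPoly(m,[np.int32(np.round((h+.5)*up*16-8))],255,shift=4)
    return cv2.resize(m,(sh[1],sh[0]),interpolation=cv2.INTER_AREA)/255.
def fit(views,p0,L,Wd,H):
    def cost(p): return sum(np.abs(sil(im,(p[0],p[1],p[2]/100),L,Wd,H,m.shape)-m)[roi].sum() for im,m,roi in views)
    r=minimize(cost,[p0[0],p0[1],p0[2]*100],method='Nelder-Mead',options=dict(initial_simplex=np.array([p0[0],p0[1],p0[2]*100])+np.array([[0,0,0],[8,0,0],[0,8,0],[0,0,4]])))
    return [r.x[0],r.x[1],r.x[2]/100],r.fun
def rackmask(im):
    px=im['pixels'].astype(int); return (px[:,:,0]<112).astype(float)
E
python3 - <<'E'
from fit import *
p0=[522,-200,.215]
vs={}
for n in ['top','side','wrist']:
    im=W if n=='wrist' else cam(n); m=rackmask(im)
    roi=cv2.dilate((sil(im,p0,293,77,20,m.shape)>.1).astype(np.uint8),np.ones((15,15)))>0
    if n=='wrist': roi[:45]=0
    vs[n]=(im,m,roi); print(n,fit([vs[n]],p0,293,77,20),m[roi].sum())
print('all',fit([vs['top'],vs['side']],p0,293,77,20))
E
```

```text
top ([np.float64(526.671681812545), np.float64(-249.38147963509311), np.float64(-0.18849688180273338)], np.float64(662.443137254902)) 2268.0
side ([np.float64(523.5312813673988), np.float64(-197.91195067470454), np.float64(0.227791399332634)], np.float64(150.05098039215687)) 1907.0
wrist ([np.float64(521.8946478689174), np.float64(-197.80698601644661), np.float64(0.2143796792689519)], np.float64(276.6078431372549)) 7927.0
all ([np.float64(523.6242377666961), np.float64(-206.21561771035724), np.float64(0.2423339259710743)], np.float64(2451.301960784314))
```

apply_moves([
  {"hand": 1,"delta_pos": [-50,193,0],"yaw": -0.03},
  {"hand": 1,"delta_pos": [-103,386,0],"yaw": -0.064},
  {"hand": 1,"delta_pos": [-103,386,0],"yaw": -0.064},
  {"hand": 1,"delta_pos": [-103,386,0],"yaw": -0.064},
  {"hand": 1,"delta_pos": [-103,386,0],"yaw": -0.064},
  {"hand": 1,"delta_pos": [-103,386,0],"yaw": -0.064},
  {"hand": 1,"delta_pos": [-103,386,0],"yaw": -0.064},
  {"hand": 1,"delta_pos": [-103,386,0],"yaw": -0.064},
  {"hand": 1,"delta_pos": [-103,386,0],"yaw": -0.064},
  {"hand": 1,"delta_pos": [-103,386,0],"yaw": -0.064},
  {"hand": 1,"delta_pos": [-103,386,0],"yaw": -0.064},
  {"hand": 1,"delta_pos": [-103,386,0],"yaw": -0.064},
])

```text
clock: 3.15
position: [540.3, 199.1, 329.0]
ee_rot: [-0.139, 0.99, -0.0, -0.001]
contact_force: [-0.2, -0.6, 0.3]
gripper_width: 85.4
grasp_force: 0.0
```

Run:
```python
from h import *
import time
cam('top');cam('top');w=cam('wrist'); save(w,'w2.png'); np.save('w2.npy',w,allow_pickle=True)
move([543,204,330],.284+np.pi/2)
for q in ['jar','pot','tin','bottle']:
    for r in nets.pinpoint('wrist',q)[:3]: print(q,r, onz(w,r['location'],12))
```

```text
pos [540.5 197.6 329.8] yang 1.848 j [ 0.63  0.25  0.06  0.   -1.38 -1.93] delta [-4.2  5.5 -0.2] yaw -0.007 w 85.5 F [-0.2  0.5 -0.1] t 3.3
jar {'location': [214.7, 257.2], 'score': 0.59} [647.6506311  234.39547433  12.        ]
pot {'location': [129.6, 258.6], 'score': 0.73} [500.4500282  194.41092125  12.        ]
pot {'location': [78.3, 22.5], 'score': 0.55} [ 525.55317297 -190.42468851   12.        ]
tin {'location': [175.1, 352.7], 'score': 0.83} [530.03658237 374.62439236  12.        ]
tin {'location': [178.5, 256.9], 'score': 0.72} [582.00848528 214.93407756  12.        ]
tin {'location': [226.8, 324.0], 'score': 0.62} [636.92974101 360.59910793  12.        ]
bottle {'location': [90.3, 260.2], 'score': 0.71} [440.60765875 179.73951754  12.        ]
```

View pics/w2.png

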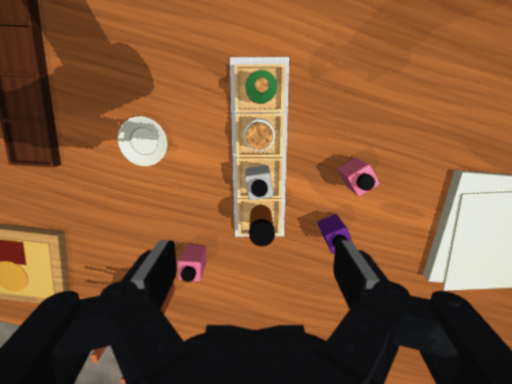

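The wrist picture shows the cork at (86,261), pot lid (134,259), tin cap (188,259) and jar cap (232,262), all in holders. The pink and purple decoys at (178,360), (235,335) and (263,190) are outside the row.

Run:
```python
from h import *
w=np.load('w2.npy',allow_pickle=True).item()
px=w['pixels']
for n,c,r,z in [('jar',262,232,96),('tin',259,188,86),('pot',259,134,61),('bottle',261.5,86,97)]:
    print(n,np.round(onz(w,(r,c),z),1))
c=np.array([522.3,-198.3]); t=.217
for a in(-108,-36,36,108): print('cell',a,np.round(c+a*np.array([np.cos(t),np.sin(t)]),1))
cv2.imwrite('pics/crop2.png',cv2.resize(px[50:250,220:300][:,:,::-1],None,fx=3*2.4/2.4,fy=3,interpolation=cv2.INTER_CUBIC))
```

```text
jar [640.1 239.1  96. ]
tin [576.6 216.   86. ]
pot [502.8 195.   61. ]
bottle [439.7 179.5  97. ]
cell -108 [ 416.8 -221.6]
cell -36 [ 487.1 -206.1]
cell 36 [ 557.5 -190.5]
cell 108 [ 627.8 -175. ]
```

View pics/crop2.png

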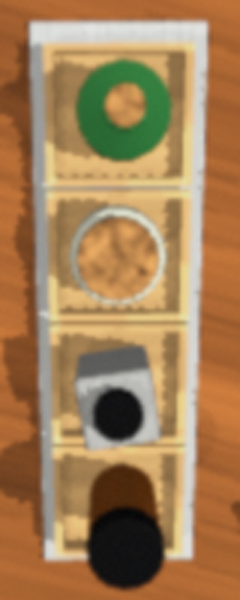

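Run:
```python
from h import *
move([439.5,176.5,160],.284+np.pi/2)
```

```text
pos [540.6 198.  330.1] yang 1.848 j [ 0.63  0.25  0.06  0.   -1.38 -1.93] delta [103.2   6.9 170. ] yaw -0.007 w 85.3 F [-0.7 -0.3  1. ] t 3.5
```

apply_moves([
  {"hand": 1,"delta_pos": [34,2,57],"yaw": -0.007},
  {"hand": 1,"delta_pos": [69,5,113],"yaw": -0.007},
  {"hand": 1,"delta_pos": [103,7,170],"yaw": -0.007},
  {"hand": 1,"delta_pos": [103,7,170],"yaw": -0.007},
  {"hand": 1,"delta_pos": [103,7,170],"yaw": -0.007},
  {"hand": 1,"delta_pos": [103,7,170],"yaw": -0.007},
  {"hand": 1,"delta_pos": [103,7,170],"yaw": -0.007},
  {"hand": 1,"delta_pos": [103,7,170],"yaw": -0.007},
  {"hand": 1,"delta_pos": [103,7,170],"yaw": -0.007},
])

```text
clock: 4.25
position: [441.4, 178.7, 161.5]
ee_rot: [-0.142, 0.99, 0.001, 0.002]
contact_force: [1.0, 0.7, 0.4]
gripper_width: 85.2
grasp_force: 0.0
```

Run:
```python
from h import *
w=cam('wrist'); save(w,'w3.png')
move([439.5,176.5,56],.284+np.pi/2)
P=[[439.5,176.5,97],[439.5,176.5,12]]; print(proj(w,P))
```

```text
pos [441.3 178.6 161.4] yang 1.856 j [ 0.73  0.2  -0.45  0.   -0.92 -2.01] delta [  2.7  -1.7 105.4] yaw 0.001 w 85.3 F [0.  0.2 0.4] t 4.3
[[201.17445643 251.17608098]
 [175.31079695 251.97959927]]
```

View pics/w3.png

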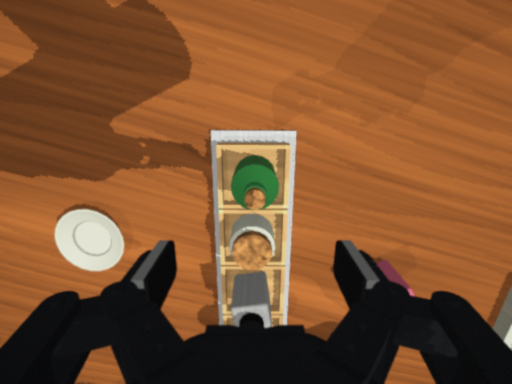

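The cork is at (198,255), centred between the fingers (col 255), so the wrist estimates hold. Descending.

apply_moves([
  {"hand": 1,"delta_pos": [3,0,25],"yaw": 0},
  {"hand": 1,"delta_pos": [3,0,50],"yaw": 0},
  {"hand": 1,"delta_pos": [3,0,75],"yaw": 0},
  {"hand": 1,"delta_pos": [3,0,95],"yaw": 0},
  {"hand": 1,"delta_pos": [3,0,105],"yaw": 0},
  {"hand": 1,"delta_pos": [3,0,105],"yaw": 0},
  {"hand": 1,"delta_pos": [3,0,105],"yaw": 0},
  {"hand": -1,"delta_pos": [3,0,105],"yaw": 0},
  {"hand": -1,"delta_pos": [3,0,105],"yaw": 0},
  {"hand": -1,"delta_pos": [3,0,105],"yaw": 0},
  {"hand": -1,"delta_pos": [3,0,105],"yaw": 0},
  {"hand": -1,"delta_pos": [3,0,105],"yaw": 0},
])

```text
clock: 5.3
position: [437.2, 177.4, 56.3]
ee_rot: [-0.143, 0.99, 0.001, 0.001]
contact_force: [-1.0, 0.0, 7.2]
gripper_width: 41.3
grasp_force: 59.6
```

apply_moves([
  {"hand": -1,"delta_pos": [0,0,0],"yaw": 0},
  {"hand": -1,"delta_pos": [0,0,0],"yaw": 0},
  {"hand": -1,"delta_pos": [0,0,0],"yaw": 0},
  {"hand": -1,"delta_pos": [0,0,0],"yaw": 0},
  {"hand": -1,"delta_pos": [0,0,0],"yaw": 0},
  {"hand": -1,"delta_pos": [0,0,0],"yaw": 0},
])

```text
clock: 5.8
position: [437.2, 177.4, 56.3]
ee_rot: [-0.143, 0.99, 0.001, 0.001]
contact_force: [-1.4, -0.3, 6.9]
gripper_width: 41.4
grasp_force: 59.6
```

Run:
```python
from h import *
w=cam('wrist'); cv2.imwrite('pics/w4.png',w['pixels'][80:330,150:362][:,:,::-1].repeat(2,0).repeat(2,1))
print(read_state()['wrist_torque'],read_state()['ee_rot'])
```

```text
[ 0.05130275  0.64026269 -0.01172898] [-1.42703566e-01  9.89764684e-01  5.62958684e-04  1.11641899e-03]
```

View pics/w4.png

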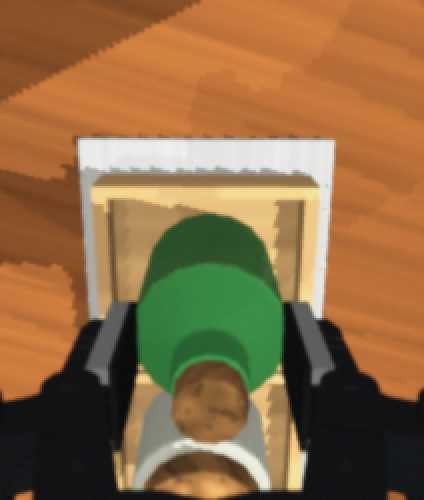

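The picture shows the bottle well toward the robot side of the pads, gripped near their front edge. I'll compute the offset.

Run:
```python
from h import *
w=cam('wrist'); s=read_state()
print(np.round(onz(w,(80+400/2,150+210/2),97),1), np.round(onz(w,(80+372/2,150+210/2),90),1), s['position'])
print('grasp pt',proj(w,[[437,177.4,50],[437,177.4,97]]), 'base front', np.round(onz(w,(80+213/2,255),12),1))
M=Ro.from_quat(s['ee_rot']).as_matrix()
for dx in(-11,11):
  for dz in (-15,0,25): print(dx,dz,proj(w,[s['position']+M@[dx,-22,dz]]))
```

```text
[434.3 177.9  97. ] [431.7 177.1  90. ] [437.22550446 177.39986235  56.31202811]
grasp pt [[236.71731197 252.81781783]
 [284.72222297 252.26258873]] base front [416.5 172.8  12. ]
-11 -15 [[272.65946542 212.77327277]]
-11 0 [[258.20155851 216.38298425]]
-11 25 [[238.94942709 221.19272407]]
11 -15 [[236.79665293 210.82816189]]
11 0 [[224.94476653 214.77431867]]
11 25 [[209.32074332 219.97921991]]
```

Run:
```python
from h import *
w=cam('wrist'); s=read_state(); M=Ro.from_quat(s['ee_rot']).as_matrix()
px=w['pixels']
for y in (-42.5,-20.7):
  for dx in (0,11):
    for dz in(-5,5,12,20): print(y,dx,dz,np.round(proj(w,[s['position']+M@[dx,y,dz]])[0]))
```

```text
-42.5 0 -5 [246. 179.]
-42.5 0 5 [238. 183.]
-42.5 0 12 [233. 186.]
-42.5 0 20 [227. 189.]
-42.5 11 -5 [229. 177.]
-42.5 11 5 [221. 182.]
-42.5 11 12 [217. 185.]
-42.5 11 20 [212. 188.]
-20.7 0 -5 [246. 217.]
-20.7 0 5 [238. 219.]
-20.7 0 12 [233. 220.]
-20.7 0 20 [227. 222.]
-20.7 11 -5 [229. 216.]
-20.7 11 5 [221. 218.]
-20.7 11 12 [217. 220.]
-20.7 11 20 [212. 221.]
```

The width of 41 mm with +7 N of lift suggests the pads hold the shoulder, so the tips sit higher than expected. I'll release, go 10 mm lower and regrip.

apply_moves([
  {"hand": 0.6,"delta_pos": [0,0,0],"yaw": 0},
  {"hand": 0.6,"delta_pos": [0,0,0],"yaw": 0},
  {"hand": 0.6,"delta_pos": [0,0,0],"yaw": 0},
  {"hand": 0.6,"delta_pos": [1,0,4],"yaw": 0},
  {"hand": 0.6,"delta_pos": [1,0,8],"yaw": 0},
  {"hand": 0.6,"delta_pos": [1,0,10],"yaw": 0},
  {"hand": 0.6,"delta_pos": [1,0,10],"yaw": 0},
  {"hand": -1,"delta_pos": [1,0,10],"yaw": 0},
  {"hand": -1,"delta_pos": [1,0,10],"yaw": 0},
  {"hand": -1,"delta_pos": [1,0,10],"yaw": 0},
  {"hand": -1,"delta_pos": [1,0,10],"yaw": 0},
  {"hand": -1,"delta_pos": [1,0,10],"yaw": 0},
])

```text
clock: 6.95
position: [436.0, 176.7, 45.1]
ee_rot: [-0.143, 0.99, 0.0, 0.0]
contact_force: [0.2, 0.2, 3.5]
gripper_width: 43.8
grasp_force: 61.0
```

Run:
```python
from h import *
w=cam('wrist'); cv2.imwrite('pics/w5.png',w['pixels'][80:330,150:362][:,:,::-1].repeat(2,0).repeat(2,1))
print(read_state()['wrist_torque'],read_state()['grasp_force'])
```

```text
[-0.15192455  0.16654719  0.03403157] 61.05119039040308
```

View pics/w5.png

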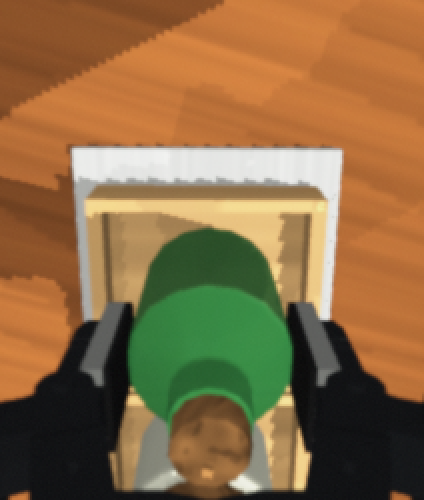

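apply_moves([
  {"hand": -1,"delta_pos": [0,0,-4],"yaw": 0},
  {"hand": -1,"delta_pos": [0,0,-8],"yaw": 0},
  {"hand": -1,"delta_pos": [0,0,-14],"yaw": 0},
  {"hand": -1,"delta_pos": [0,0,-20],"yaw": 0},
  {"hand": -1,"delta_pos": [0,0,-20],"yaw": 0},
  {"hand": -1,"delta_pos": [0,0,-20],"yaw": 0},
  {"hand": -1,"delta_pos": [0,0,-20],"yaw": 0},
])

```text
clock: 7.58
position: [435.5, 176.4, 64.7]
ee_rot: [-0.142, 0.99, 0.0, -0.0]
contact_force: [-0.0, -0.1, -1.0]
gripper_width: 43.3
grasp_force: 61.1
```

Run:
```python
from h import *
w=cam('side'); cv2.imwrite('pics/s5.png',cv2.resize(w['pixels'][170:300,220:380][:,:,::-1],None,fx=4,fy=4,interpolation=cv2.INTER_CUBIC))
move([627.8,-175,165],.217+np.pi/2)
```

```text
pos [435.5 176.4  64.6] yang 1.856 j [ 0.73  0.33 -0.58 -0.   -0.67 -2.02] delta [ -85.5 -391.3 -100.4] yaw 0.069 w 43.9 F [-0.1  0.5 -2.1] t 7.63
```

View pics/s5.png

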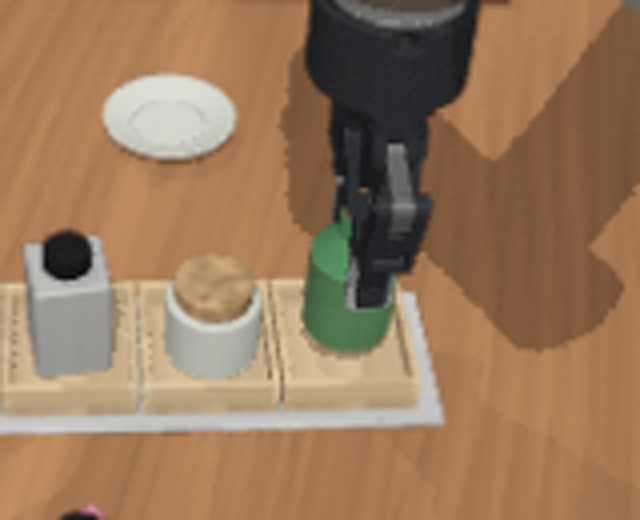

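Lifted cleanly, with the pads well over the body. Carrying it to the far cell.

apply_moves([
  {"hand": -1,"delta_pos": [0,0,-40],"yaw": 0},
  {"hand": -1,"delta_pos": [0,0,-80],"yaw": 0},
  {"hand": -1,"delta_pos": [-8,-39,-100],"yaw": 0.01},
  {"hand": -1,"delta_pos": [-16,-78,-100],"yaw": 0.02},
  {"hand": -1,"delta_pos": [-24,-117,-100],"yaw": 0.03},
  {"hand": -1,"delta_pos": [-32,-156,-100],"yaw": 0.04},
  {"hand": -1,"delta_pos": [-40,-195,-100],"yaw": 0.05},
  {"hand": -1,"delta_pos": [-48,-234,-100],"yaw": 0.06},
  {"hand": -1,"delta_pos": [-56,-273,-100],"yaw": 0.069},
  {"hand": -1,"delta_pos": [-64,-312,-100],"yaw": 0.069},
  {"hand": -1,"delta_pos": [-72,-351,-100],"yaw": 0.069},
  {"hand": -1,"delta_pos": [-84,-391,-100],"yaw": 0.069},
])

```text
clock: 8.63
position: [626.1, -176.8, 163.9]
ee_rot: [-0.108, 0.994, 0.0, -0.001]
contact_force: [0.3, 1.7, -1.0]
gripper_width: 43.7
grasp_force: 61.8
```

apply_moves([
  {"hand": -1,"delta_pos": [0,0,0],"yaw": 0},
  {"hand": -1,"delta_pos": [0,0,0],"yaw": 0},
  {"hand": -1,"delta_pos": [0,0,0],"yaw": 0},
  {"hand": -1,"delta_pos": [0,0,0],"yaw": 0},
])

```text
clock: 8.97
position: [625.7, -173.9, 164.4]
ee_rot: [-0.109, 0.994, 0.0, -0.001]
contact_force: [-0.2, 1.1, -0.9]
gripper_width: 43.2
grasp_force: 61.9
```

Run:
```python
from h import *
w=cam('wrist'); save(w,'w6.png')
move([627,-175.5,42],.217+np.pi/2)
np.save('w6.npy',w,allow_pickle=True)
```

```text
pos [ 625.9 -173.7  164.8] yang 1.789 j [-0.02  0.47 -0.02 -0.   -1.08 -1.33] delta [ -0.8  -2.1 122.8] yaw 0.001 w 43.8 F [ 0.1  0.  -1.6] t 9.02
```

View pics/w6.png

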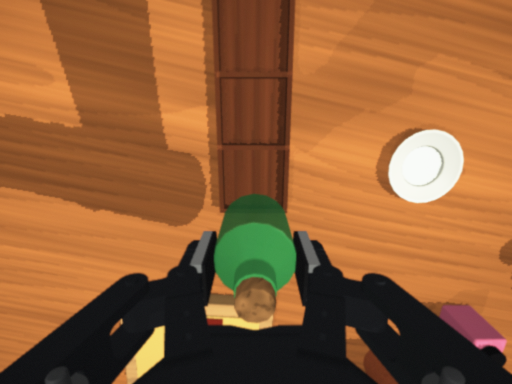

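Run:
```python
from h import *
w=np.load('w6.npy',allow_pickle=True).item()
c=np.array([522.3,-198.3]); t=.217; u=np.array([np.cos(t),np.sin(t)]); v=np.array([-u[1],u[0]])
for a in(0,72,146.5):
    print(a,np.round(proj(w,[[*(c+a*u+b*v),20] for b in(-38.5,38.5)])).tolist())
```

```text
0 [[75.0, 213.0], [75.0, 291.0]]
72 [[148.0, 216.0], [148.0, 288.0]]
146.5 [[213.0, 218.0], [213.0, 286.0]]
```

The model matches the picture: dividers at rows 74 and 146, edges at cols 217–291. Lowering and releasing.

apply_moves([
  {"hand": -1,"delta_pos": [-1,-1,30],"yaw": 0},
  {"hand": -1,"delta_pos": [-1,-1,60],"yaw": 0},
  {"hand": -1,"delta_pos": [-1,-1,85],"yaw": 0},
  {"hand": -1,"delta_pos": [-1,-1,105],"yaw": 0},
  {"hand": -1,"delta_pos": [-1,-1,115],"yaw": 0},
  {"hand": -1,"delta_pos": [-1,-1,120],"yaw": 0},
  {"hand": -1,"delta_pos": [-1,-1,123],"yaw": 0},
  {"hand": -1,"delta_pos": [-1,-1,123],"yaw": 0},
  {"hand": -1,"delta_pos": [-1,-1,123],"yaw": 0},
  {"hand": -1,"delta_pos": [-1,-1,123],"yaw": 0},
])

```text
clock: 9.85
position: [628.5, -175.7, 43.2]
ee_rot: [-0.108, 0.994, -0.0, 0.001]
contact_force: [-0.2, 0.4, -0.1]
gripper_width: 43.7
grasp_force: 61.9
```

apply_moves([
  {"hand": -1,"delta_pos": [0,0,1],"yaw": 0},
  {"hand": -1,"delta_pos": [0,0,1],"yaw": 0},
  {"hand": 0.6,"delta_pos": [0,0,1],"yaw": 0},
  {"hand": 0.6,"delta_pos": [0,0,1],"yaw": 0},
  {"hand": 0.6,"delta_pos": [0,0,1],"yaw": 0},
  {"hand": 0.6,"delta_pos": [0,0,1],"yaw": 0},
  {"hand": 0.6,"delta_pos": [0,0,-20],"yaw": 0},
  {"hand": 0.6,"delta_pos": [0,0,-60],"yaw": 0},
  {"hand": 0.6,"delta_pos": [0,0,-110],"yaw": 0},
  {"hand": 0.6,"delta_pos": [0,0,-120],"yaw": 0},
  {"hand": 0.6,"delta_pos": [0,0,-120],"yaw": 0},
  {"hand": 0.6,"delta_pos": [0,0,-120],"yaw": 0},
])

```text
clock: 10.85
position: [628.3, -175.6, 163.6]
ee_rot: [-0.108, 0.994, -0.0, 0.002]
contact_force: [0.2, 0.5, -0.5]
gripper_width: 68.0
grasp_force: 0.0
```

Run:
```python
from h import *
move([502.8,194,160],.284+np.pi/2)
```

```text
pos [ 628.3 -175.6  163.6] yang 1.787 j [-0.03  0.48 -0.01 -0.   -1.08 -1.33] delta [ 43.1 388.    3.2] yaw -0.067 w 68.0 F [ 0.2  0.5 -0.5] t 10.85
```

apply_moves([
  {"hand": 1,"delta_pos": [5,40,3],"yaw": -0.01},
  {"hand": 1,"delta_pos": [10,80,3],"yaw": -0.02},
  {"hand": 1,"delta_pos": [15,120,3],"yaw": -0.03},
  {"hand": 1,"delta_pos": [20,160,3],"yaw": -0.04},
  {"hand": 1,"delta_pos": [25,200,3],"yaw": -0.05},
  {"hand": 1,"delta_pos": [30,240,3],"yaw": -0.06},
  {"hand": 1,"delta_pos": [35,280,3],"yaw": -0.067},
  {"hand": 1,"delta_pos": [39,320,3],"yaw": -0.067},
  {"hand": 1,"delta_pos": [43,360,3],"yaw": -0.067},
  {"hand": 1,"delta_pos": [43,388,3],"yaw": -0.067},
  {"hand": 1,"delta_pos": [43,388,3],"yaw": -0.067},
  {"hand": 1,"delta_pos": [43,388,3],"yaw": -0.067},
])

```text
clock: 11.85
position: [500.9, 195.0, 157.2]
ee_rot: [-0.143, 0.99, -0.001, -0.001]
contact_force: [0.1, -1.0, -0.6]
gripper_width: 85.4
grasp_force: 0.0
```

apply_moves([
  {"hand": 1,"delta_pos": [0,0,0],"yaw": 0},
  {"hand": 1,"delta_pos": [0,0,0],"yaw": 0},
  {"hand": 1,"delta_pos": [0,0,0],"yaw": 0},
])

```text
clock: 12.1
position: [502.2, 192.8, 158.2]
ee_rot: [-0.141, 0.99, -0.0, -0.001]
contact_force: [-0.1, -0.0, 0.5]
gripper_width: 85.6
grasp_force: 0.0
```

Run:
```python
from h import *
w=cam('wrist'); px=w['pixels']
for r in nets.pinpoint('wrist','pot')[:3]: print(np.round(r['location']),r['score'],np.round(onz(w,r['location'],12),1))
for r in nets.find_in('wrist','pot')[:3]: print(np.round(r['location']),r['score'],np.round(onz(w,r['location'],50),1))
print(proj(w,[[502.8,194.5,61]]))
move([503,194.5,42],.284+np.pi/2)
# bottle in rack check from top
t=cam('top')
for r in nets.pinpoint('top','bottle')[:3]: print('bottle',r['location'],r['score'],np.round(onz(t,r['location'],8),1))
g=t['pixels'].astype(int); m=(g[:,:,1]>g[:,:,0]+25); ys,xs=np.nonzero(m); print(len(ys),ys.mean(),xs.mean(),np.round(onz(t,(ys.mean(),xs.mean()),60),1))
```

```text
[180. 256.] 0.68 [502.4 195.   12. ]
[238. 257.] 0.5 [571.3 216.8  12. ]
[187. 255.] 0.64 [499.9 193.7  50. ]
[[193.41651234 254.96250256]]
pos [502.4 193.1 158.6] yang 1.853 j [ 0.67  0.3  -0.31 -0.   -0.96 -1.96] delta [ -1.    1.2 116.6] yaw -0.002 w 85.6 F [-0.   0.5 -0.2] t 12.25
bottle [184.0, 335.4] 0.88 [ 637.2 -171.6    8. ]
265 184.55094339622642 339.29433962264153 [ 627.1 -172.    60. ]
```

apply_moves([
  {"hand": 1,"delta_pos": [-1,1,30],"yaw": 0},
  {"hand": 1,"delta_pos": [-1,1,60],"yaw": 0},
  {"hand": 1,"delta_pos": [-1,1,85],"yaw": 0},
  {"hand": 1,"delta_pos": [-1,1,105],"yaw": 0},
  {"hand": 1,"delta_pos": [-1,1,117],"yaw": 0},
  {"hand": 1,"delta_pos": [-1,1,117],"yaw": 0},
  {"hand": 1,"delta_pos": [-1,1,117],"yaw": 0},
  {"hand": -1,"delta_pos": [-1,1,117],"yaw": 0},
  {"hand": -1,"delta_pos": [-1,1,117],"yaw": 0},
  {"hand": -1,"delta_pos": [-1,1,117],"yaw": 0},
  {"hand": -1,"delta_pos": [-1,1,117],"yaw": 0},
  {"hand": -1,"delta_pos": [-1,1,117],"yaw": 0},
])

```text
clock: 13.35
position: [505.4, 196.3, 45.7]
ee_rot: [-0.142, 0.99, 0.001, 0.003]
contact_force: [-0.8, -3.3, 15.2]
gripper_width: 39.3
grasp_force: 85.4
```

apply_moves([
  {"hand": -1,"delta_pos": [0,0,0],"yaw": 0},
  {"hand": -1,"delta_pos": [0,0,0],"yaw": 0},
])

```text
clock: 13.52
position: [505.4, 196.3, 45.7]
ee_rot: [-0.142, 0.99, 0.001, 0.003]
contact_force: [-0.4, -2.9, 14.9]
gripper_width: 39.5
grasp_force: 85.3
```

Run:
```python
from h import *
w=cam('wrist'); cv2.imwrite('pics/w7.png',w['pixels'][80:330,150:362][:,:,::-1].repeat(2,0).repeat(2,1))
```

```text
(no output)
```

View pics/w7.png

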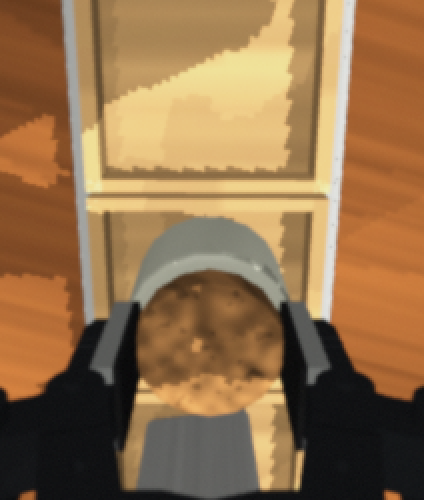

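Width 39 mm with +15 N means the pads grip the cork lid: the picture shows the rim wider than the gap. I'll open, go lower and grip the body.

apply_moves([
  {"hand": 1,"delta_pos": [1,0,0],"yaw": 0},
  {"hand": 1,"delta_pos": [1,0,0],"yaw": 0},
  {"hand": 1,"delta_pos": [1,0,0],"yaw": 0},
  {"hand": 1,"delta_pos": [1,0,0],"yaw": 0},
  {"hand": 1,"delta_pos": [1,0,4],"yaw": 0},
  {"hand": 1,"delta_pos": [1,0,8],"yaw": 0},
  {"hand": 1,"delta_pos": [1,0,11],"yaw": 0},
  {"hand": 1,"delta_pos": [1,0,11],"yaw": 0},
  {"hand": 1,"delta_pos": [1,0,11],"yaw": 0},
])

```text
clock: 14.32
position: [501.6, 194.8, 30.1]
ee_rot: [-0.141, 0.99, -0.0, -0.001]
contact_force: [-0.1, -0.4, 0.4]
gripper_width: 85.4
grasp_force: 0.0
```

apply_moves([
  {"hand": -1,"delta_pos": [0,0,0],"yaw": 0},
  {"hand": -1,"delta_pos": [0,0,0],"yaw": 0},
  {"hand": -1,"delta_pos": [0,0,0],"yaw": 0},
  {"hand": -1,"delta_pos": [0,0,0],"yaw": 0},
  {"hand": -1,"delta_pos": [0,0,0],"yaw": 0},
  {"hand": -1,"delta_pos": [0,0,0],"yaw": 0},
])

```text
clock: 14.82
position: [502.1, 195.2, 31.5]
ee_rot: [-0.142, 0.99, 0.0, 0.0]
contact_force: [-2.0, 1.1, 5.0]
gripper_width: 47.4
grasp_force: 61.4
```

apply_moves([
  {"hand": -1,"delta_pos": [0,0,-5],"yaw": 0},
  {"hand": -1,"delta_pos": [0,0,-12],"yaw": 0},
  {"hand": -1,"delta_pos": [0,0,-20],"yaw": 0},
  {"hand": -1,"delta_pos": [0,0,-20],"yaw": 0},
  {"hand": -1,"delta_pos": [0,0,-20],"yaw": 0},
  {"hand": -1,"delta_pos": [0,0,-20],"yaw": 0},
])

```text
clock: 15.32
position: [501.7, 194.9, 50.7]
ee_rot: [-0.141, 0.99, 0.0, -0.0]
contact_force: [-0.9, 0.1, -1.7]
gripper_width: 47.1
grasp_force: 62.1
```

Run:
```python
from h import *
move([557.5,-190.5,150],.217+np.pi/2)
```

```text
pos [501.7 194.9  50.7] yang 1.854 j [ 0.67  0.44 -0.43 -0.   -0.71 -1.96] delta [  54.2 -385.6  -99.4] yaw 0.066 w 47.1 F [-0.9  0.1 -1.7] t 15.32
```

apply_moves([
  {"hand": -1,"delta_pos": [0,0,-40],"yaw": 0},
  {"hand": -1,"delta_pos": [0,0,-80],"yaw": 0},
  {"hand": -1,"delta_pos": [6,-39,-99],"yaw": 0.01},
  {"hand": -1,"delta_pos": [12,-78,-99],"yaw": 0.02},
  {"hand": -1,"delta_pos": [18,-117,-99],"yaw": 0.03},
  {"hand": -1,"delta_pos": [24,-156,-99],"yaw": 0.04},
  {"hand": -1,"delta_pos": [30,-195,-99],"yaw": 0.05},
  {"hand": -1,"delta_pos": [35,-234,-99],"yaw": 0.06},
  {"hand": -1,"delta_pos": [40,-273,-99],"yaw": 0.066},
  {"hand": -1,"delta_pos": [45,-312,-99],"yaw": 0.066},
  {"hand": -1,"delta_pos": [50,-351,-99],"yaw": 0.066},
  {"hand": -1,"delta_pos": [54,-386,-99],"yaw": 0.066},
])

```text
clock: 16.32
position: [557.6, -193.0, 149.0]
ee_rot: [-0.108, 0.994, 0.0, -0.001]
contact_force: [1.8, 0.5, -2.2]
gripper_width: 47.2
grasp_force: 63.2
```

apply_moves([
  {"hand": -1,"delta_pos": [0,0,0],"yaw": 0},
  {"hand": -1,"delta_pos": [0,0,0],"yaw": 0},
  {"hand": -1,"delta_pos": [0,0,0],"yaw": 0},
  {"hand": -1,"delta_pos": [0,0,0],"yaw": 0},
])

```text
clock: 16.65
position: [557.7, -189.7, 149.3]
ee_rot: [-0.109, 0.994, 0.0, -0.0]
contact_force: [0.8, 0.4, -2.0]
gripper_width: 47.4
grasp_force: 63.3
```

Run:
```python
from h import *
move([557.5,-190.5,27.5],.217+np.pi/2)
```

```text
pos [ 557.7 -189.7  149.3] yang 1.79 j [-0.05  0.39 -0.19 -0.   -0.99 -1.3 ] delta [  0.3  -0.8 121.8] yaw 0.002 w 47.4 F [ 0.8  0.4 -2. ] t 16.65
```

apply_moves([
  {"hand": -1,"delta_pos": [0,-1,35],"yaw": 0},
  {"hand": -1,"delta_pos": [0,-1,70],"yaw": 0},
  {"hand": -1,"delta_pos": [0,-1,95],"yaw": 0},
  {"hand": -1,"delta_pos": [0,-1,110],"yaw": 0},
  {"hand": -1,"delta_pos": [0,-1,116],"yaw": 0},
  {"hand": -1,"delta_pos": [0,-1,120],"yaw": 0},
  {"hand": -1,"delta_pos": [0,-1,121],"yaw": 0},
  {"hand": -1,"delta_pos": [0,-1,122],"yaw": 0},
  {"hand": -1,"delta_pos": [0,-1,122],"yaw": 0},
  {"hand": -1,"delta_pos": [0,-1,122],"yaw": 0},
  {"hand": -1,"delta_pos": [0,-1,122],"yaw": 0},
])

```text
clock: 17.57
position: [558.9, -191.8, 28.7]
ee_rot: [-0.109, 0.994, -0.0, 0.001]
contact_force: [0.1, 1.0, -1.5]
gripper_width: 47.2
grasp_force: 63.2
```

apply_moves([
  {"hand": -1,"delta_pos": [0,0,1],"yaw": 0},
  {"hand": -1,"delta_pos": [0,0,2],"yaw": 0},
  {"hand": -1,"delta_pos": [0,0,2],"yaw": 0},
  {"hand": -1,"delta_pos": [0,0,2],"yaw": 0},
])

```text
clock: 17.9
position: [558.9, -191.8, 27.5]
ee_rot: [-0.109, 0.994, -0.0, 0.001]
contact_force: [-2.8, 2.0, 6.9]
gripper_width: 47.3
grasp_force: 64.1
```

On the floor. Release and rise.

apply_moves([
  {"hand": 0.6,"delta_pos": [0,0,0],"yaw": 0},
  {"hand": 0.6,"delta_pos": [0,0,0],"yaw": 0},
  {"hand": 0.6,"delta_pos": [0,0,0],"yaw": 0},
  {"hand": 0.6,"delta_pos": [0,0,0],"yaw": 0},
  {"hand": 0.6,"delta_pos": [0,0,-25],"yaw": 0},
  {"hand": 0.6,"delta_pos": [0,0,-65],"yaw": 0},
  {"hand": 0.6,"delta_pos": [0,0,-105],"yaw": 0},
  {"hand": 0.6,"delta_pos": [0,0,-130],"yaw": 0},
  {"hand": 0.6,"delta_pos": [0,0,-130],"yaw": 0},
  {"hand": 0.6,"delta_pos": [0,0,-130],"yaw": 0},
  {"hand": 0.6,"delta_pos": [0,0,-130],"yaw": 0},
])

```text
clock: 18.82
position: [557.5, -191.5, 154.8]
ee_rot: [-0.108, 0.994, 0.0, -0.001]
contact_force: [0.2, -0.4, -0.4]
gripper_width: 68.1
grasp_force: 0.0
```

Run:
```python
from h import *
move([576.5,215.5,160],.41+np.pi/2)
w=np.load('w2.npy',allow_pickle=True).item()
# tin yaw from wrist crop edge pixels (crop2 coords /3 +offset), top face z=74
P=[onz(w,(50+r/3,220+c/3),74)[:2] for c,r in((90,450),(157,437),(77,380),(150,370))]
for a,b in((0,1),(2,3),(2,0),(3,1)):
    d=P[b]-P[a]; print(np.linalg.norm(d),np.arctan2(d[1],d[0]))
print(np.mean(P,0))
```

```text
pos [ 557.5 -191.5  154.8] yang 1.788 j [-0.06  0.39 -0.18 -0.   -1.   -1.3 ] delta [-106.3  393.3   -4.9] yaw -0.193 w 68.1 F [ 0.2 -0.4 -0.4] t 18.82
35.38691710904522 2.0509423009654206
37.19220258549563 1.9886292255836358
38.01908158033017 0.4463746701332113
35.808648906086944 0.3957978656831716
[577.65527422 217.32323213]
```

apply_moves([
  {"hand": 1,"delta_pos": [-11,40,-5],"yaw": -0.02},
  {"hand": 1,"delta_pos": [-22,79,-5],"yaw": -0.04},
  {"hand": 1,"delta_pos": [-33,118,-5],"yaw": -0.06},
  {"hand": 1,"delta_pos": [-44,157,-5],"yaw": -0.08},
  {"hand": 1,"delta_pos": [-55,196,-5],"yaw": -0.1},
  {"hand": 1,"delta_pos": [-66,235,-5],"yaw": -0.12},
  {"hand": 1,"delta_pos": [-77,274,-5],"yaw": -0.14},
  {"hand": 1,"delta_pos": [-88,313,-5],"yaw": -0.16},
  {"hand": 1,"delta_pos": [-98,352,-5],"yaw": -0.18},
  {"hand": 1,"delta_pos": [-106,393,-5],"yaw": -0.213},
  {"hand": 1,"delta_pos": [-106,393,-5],"yaw": -0.213},
  {"hand": 1,"delta_pos": [-106,393,-5],"yaw": -0.213},
])

```text
clock: 19.82
position: [575.7, 216.8, 158.0]
ee_rot: [-0.215, 0.977, -0.001, -0.002]
contact_force: [0.5, -0.9, 0.3]
gripper_width: 85.3
grasp_force: 0.0
```

apply_moves([
  {"hand": 1,"delta_pos": [0,0,0],"yaw": 0},
  {"hand": 1,"delta_pos": [0,0,0],"yaw": 0},
  {"hand": 1,"delta_pos": [0,0,0],"yaw": 0},
])

```text
clock: 20.07
position: [576.8, 213.5, 160.1]
ee_rot: [-0.213, 0.977, -0.0, -0.001]
contact_force: [0.7, 0.2, 0.2]
gripper_width: 85.3
grasp_force: 0.0
```

Run:
```python
from h import *
w=cam('wrist'); save(w,'w8.png')
for r in nets.pinpoint('wrist','tin')[:3]: print(np.round(r['location']),r['score'],np.round(onz(w,r['location'],12),1))
print(proj(w,[[577,216,86],[577,216,74]]))
move([577,216,40],.43+np.pi/2)
t=cam('top')
for n in ('bottle','pot'):
  for r in nets.pinpoint('top',n)[:3]: print(n,r['location'],r['score'],np.round(onz(t,r['location'],8),1))
```

```text
[180. 254.] 0.94 [578.9 214.7  12. ]
[195. 394.] 0.84 [528.2 366.3  12. ]
[[201.78380559 255.78846444]
 [197.28984408 255.737453  ]]
pos [577.  213.7 160.7] yang 2.0 j [ 0.62  0.42 -0.11 -0.   -1.04 -1.76] delta [ -1.    2.1 120.7] yaw -0.001 w 85.3 F [ 0.5  0.9 -0.6] t 20.17
bottle [185.5, 336.0] 0.51 [ 633.3 -172.9    8. ]
pot [183.6, 336.6] 0.74 [ 638.1 -174.7    8. ]
pot [212.5, 343.8] 0.71 [ 563.6 -189.1    8. ]
```

View pics/w8.png

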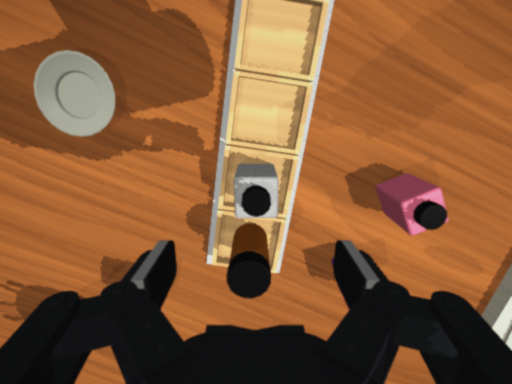

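The picture shows the metal tin squared to the gripper at (190,256), with its cap at (201,256). The jar is beyond it, and the pink decoy at (205,412) is well away.

apply_moves([
  {"hand": 1,"delta_pos": [-1,1,30],"yaw": 0},
  {"hand": 1,"delta_pos": [-1,1,60],"yaw": 0},
  {"hand": 1,"delta_pos": [-1,1,85],"yaw": 0},
  {"hand": 1,"delta_pos": [-1,1,105],"yaw": 0},
  {"hand": 1,"delta_pos": [-1,1,117],"yaw": 0},
  {"hand": 1,"delta_pos": [-1,1,117],"yaw": 0},
  {"hand": 1,"delta_pos": [-1,1,117],"yaw": 0},
  {"hand": -1,"delta_pos": [-1,1,117],"yaw": 0},
  {"hand": -1,"delta_pos": [-1,1,117],"yaw": 0},
  {"hand": -1,"delta_pos": [-1,1,117],"yaw": 0},
  {"hand": -1,"delta_pos": [-1,1,117],"yaw": 0},
  {"hand": -1,"delta_pos": [-1,1,117],"yaw": 0},
])

```text
clock: 21.32
position: [578.3, 216.7, 45.2]
ee_rot: [-0.214, 0.977, 0.0, 0.001]
contact_force: [-0.8, -0.5, 4.2]
gripper_width: 39.1
grasp_force: 61.7
```

apply_moves([
  {"hand": -1,"delta_pos": [0,0,0],"yaw": 0},
  {"hand": -1,"delta_pos": [0,0,0],"yaw": 0},
  {"hand": -1,"delta_pos": [0,0,-5],"yaw": 0},
  {"hand": -1,"delta_pos": [0,0,-12],"yaw": 0},
  {"hand": -1,"delta_pos": [0,0,-20],"yaw": 0},
  {"hand": -1,"delta_pos": [0,0,-20],"yaw": 0},
  {"hand": -1,"delta_pos": [0,0,-20],"yaw": 0},
  {"hand": -1,"delta_pos": [0,0,-20],"yaw": 0},
])

```text
clock: 21.98
position: [577.1, 216.2, 63.5]
ee_rot: [-0.214, 0.977, 0.0, -0.0]
contact_force: [0.7, -0.3, -2.3]
gripper_width: 39.0
grasp_force: 60.9
```

Run:
```python
from h import *
move([487.1,-206.1,160],.217+np.pi/2)
```

```text
pos [577.1 216.2  63.5] yang 2.001 j [ 0.62  0.53 -0.21 -0.   -0.83 -1.76] delta [ 258.1 -346.1  -96.4] yaw 0.214 w 39.0 F [ 0.7 -0.3 -2.3] t 21.98
```

apply_moves([
  {"hand": -1,"delta_pos": [0,0,-40],"yaw": 0},
  {"hand": -1,"delta_pos": [5,-7,-80],"yaw": 0.02},
  {"hand": -1,"delta_pos": [28,-38,-96],"yaw": 0.04},
  {"hand": -1,"delta_pos": [52,-70,-96],"yaw": 0.06},
  {"hand": -1,"delta_pos": [76,-102,-96],"yaw": 0.08},
  {"hand": -1,"delta_pos": [100,-134,-96],"yaw": 0.1},
  {"hand": -1,"delta_pos": [124,-166,-96],"yaw": 0.12},
  {"hand": -1,"delta_pos": [148,-198,-96],"yaw": 0.14},
  {"hand": -1,"delta_pos": [172,-230,-96],"yaw": 0.16},
  {"hand": -1,"delta_pos": [196,-262,-96],"yaw": 0.18},
  {"hand": -1,"delta_pos": [220,-294,-96],"yaw": 0.2},
  {"hand": -1,"delta_pos": [244,-326,-96],"yaw": 0.214},
])

```text
clock: 22.98
position: [490.7, -183.5, 159.5]
ee_rot: [-0.108, 0.994, 0.0, -0.0]
contact_force: [1.2, -0.2, -1.5]
gripper_width: 39.0
grasp_force: 61.3
```

apply_moves([
  {"hand": -1,"delta_pos": [10,-22,0],"yaw": 0},
  {"hand": -1,"delta_pos": [10,-22,0],"yaw": 0},
  {"hand": -1,"delta_pos": [10,-22,0],"yaw": 0},
  {"hand": -1,"delta_pos": [10,-22,0],"yaw": 0},
  {"hand": -1,"delta_pos": [10,-22,0],"yaw": 0},
])

```text
clock: 23.4
position: [486.9, -204.7, 159.5]
ee_rot: [-0.109, 0.994, 0.0, -0.0]
contact_force: [-0.1, 0.5, -1.4]
gripper_width: 38.9
grasp_force: 61.3
```

Run:
```python
from h import *
move([486.5,-206,39.5],.217+np.pi/2)
```

```text
pos [ 486.9 -204.7  159.5] yang 1.789 j [-0.09  0.28 -0.33 -0.   -0.96 -1.26] delta [  0.6  -1.2 120. ] yaw 0.001 w 38.9 F [-0.1  0.5 -1.4] t 23.4
```

apply_moves([
  {"hand": -1,"delta_pos": [1,-1,35],"yaw": 0},
  {"hand": -1,"delta_pos": [1,-1,70],"yaw": 0},
  {"hand": -1,"delta_pos": [1,-1,95],"yaw": 0},
  {"hand": -1,"delta_pos": [1,-1,108],"yaw": 0},
  {"hand": -1,"delta_pos": [1,-1,114],"yaw": 0},
  {"hand": -1,"delta_pos": [1,-1,117],"yaw": 0},
  {"hand": -1,"delta_pos": [1,-1,119],"yaw": 0},
  {"hand": -1,"delta_pos": [1,-1,120],"yaw": 0},
  {"hand": -1,"delta_pos": [1,-1,120],"yaw": 0},
  {"hand": -1,"delta_pos": [1,-1,120],"yaw": 0},
  {"hand": -1,"delta_pos": [1,-1,120],"yaw": 0},
])

```text
clock: 24.32
position: [487.1, -206.5, 41.1]
ee_rot: [-0.108, 0.994, -0.0, 0.001]
contact_force: [-1.1, 4.1, 6.4]
gripper_width: 39.1
grasp_force: 62.3
```

Floor contact. Release and rise.

apply_moves([
  {"hand": 0.6,"delta_pos": [0,0,0],"yaw": 0},
  {"hand": 0.6,"delta_pos": [0,0,0],"yaw": 0},
  {"hand": 0.6,"delta_pos": [0,0,0],"yaw": 0},
  {"hand": 0.6,"delta_pos": [0,0,0],"yaw": 0},
  {"hand": 0.6,"delta_pos": [0,0,-25],"yaw": 0},
  {"hand": 0.6,"delta_pos": [0,0,-65],"yaw": 0},
  {"hand": 0.6,"delta_pos": [0,0,-105],"yaw": 0},
  {"hand": 0.6,"delta_pos": [0,0,-130],"yaw": 0},
  {"hand": 0.6,"delta_pos": [0,0,-130],"yaw": 0},
  {"hand": 0.6,"delta_pos": [0,0,-130],"yaw": 0},
  {"hand": 0.6,"delta_pos": [0,0,-130],"yaw": 0},
])

```text
clock: 25.23
position: [485.2, -206.5, 168.9]
ee_rot: [-0.108, 0.994, 0.0, -0.001]
contact_force: [-0.2, 0.7, -0.6]
gripper_width: 68.1
grasp_force: 0.0
```

Run:
```python
from h import *
move([640.5,238,170],.284+np.pi/2)
```

```text
pos [ 485.2 -206.5  168.9] yang 1.787 j [-0.09  0.27 -0.32 -0.   -0.98 -1.26] delta [-247.   400.9   -1. ] yaw -0.068 w 68.1 F [-0.2  0.7 -0.6] t 25.23
```

apply_moves([
  {"hand": 1,"delta_pos": [-20,33,-1],"yaw": -0.01},
  {"hand": 1,"delta_pos": [-41,67,-1],"yaw": -0.02},
  {"hand": 1,"delta_pos": [-62,100,-1],"yaw": -0.03},
  {"hand": 1,"delta_pos": [-82,134,-1],"yaw": -0.04},
  {"hand": 1,"delta_pos": [-103,167,-1],"yaw": -0.05},
  {"hand": 1,"delta_pos": [-124,200,-1],"yaw": -0.06},
  {"hand": 1,"delta_pos": [-144,234,-1],"yaw": -0.068},
  {"hand": 1,"delta_pos": [-165,267,-1],"yaw": -0.068},
  {"hand": 1,"delta_pos": [-185,300,-1],"yaw": -0.068},
  {"hand": 1,"delta_pos": [-206,334,-1],"yaw": -0.068},
  {"hand": 1,"delta_pos": [-226,367,-1],"yaw": -0.068},
  {"hand": 1,"delta_pos": [-247,401,-1],"yaw": -0.068},
])

```text
clock: 26.23
position: [640.3, 239.3, 167.9]
ee_rot: [-0.142, 0.99, -0.001, -0.002]
contact_force: [0.7, -0.1, -0.3]
gripper_width: 85.3
grasp_force: 0.0
```

apply_moves([
  {"hand": 1,"delta_pos": [0,0,0],"yaw": 0},
  {"hand": 1,"delta_pos": [0,0,0],"yaw": 0},
  {"hand": 1,"delta_pos": [0,0,0],"yaw": 0},
  {"hand": 1,"delta_pos": [0,0,0],"yaw": 0},
  {"hand": 1,"delta_pos": [0,0,0],"yaw": 0},
])

```text
clock: 26.65
position: [640.7, 236.6, 170.4]
ee_rot: [-0.141, 0.99, -0.0, -0.001]
contact_force: [0.5, 0.5, 0.6]
gripper_width: 85.3
grasp_force: 0.0
```

Run:
```python
from h import *
w=cam('wrist'); px=w['pixels'].astype(int)
for r in nets.pinpoint('wrist','jar')[:3]: print(np.round(r['location']),r['score'],np.round(onz(w,r['location'],12),1))
for r in nets.find_in('wrist','jar')[:3]: print(np.round(r['location']),r['score'],np.round(onz(w,r['location'],54),1))
# cap: dark blob in the middle area
m=(px.max(2)<40).astype(np.uint8); n,l,s,c=cv2.connectedComponentsWithStats(m)
for i in range(1,n):
    if s[i,4]>150: print(s[i],c[i],np.round(onz(w,c[i][::-1],90),1))
move([640.5,238,48],.284+np.pi/2)
```

```text
[182. 255.] 0.89 [646.5 240.3  12. ]
[197. 252.] 0.67 [651.3 238.   54. ]
[422 100  35  27 765] [438.72810458 112.8875817 ] [529.7 359.3  90. ]
[ 234  178   44   47 1631] [255.35254445 201.57081545] [643.2 239.2  90. ]
[374 210  29  26 562] [387.81672598 222.54626335] [629.  359.8  90. ]
[    0   241   512   143 36833] [254.53962479 337.67187033] [788.9 281.   90. ]
pos [641.  237.  171.1] yang 1.854 j [ 0.59  0.52  0.09 -0.   -1.13 -1.88] delta [  0.2   1.  123.1] yaw -0.0 w 85.8 F [-0.9 -0.5  0. ] t 26.8
```

apply_moves([
  {"hand": 1,"delta_pos": [-3,1,30],"yaw": 0},
  {"hand": 1,"delta_pos": [-3,1,60],"yaw": 0},
  {"hand": 1,"delta_pos": [-3,1,85],"yaw": 0},
  {"hand": 1,"delta_pos": [-3,1,105],"yaw": 0},
  {"hand": 1,"delta_pos": [-3,1,117],"yaw": 0},
  {"hand": 1,"delta_pos": [-3,1,117],"yaw": 0},
  {"hand": 1,"delta_pos": [-3,1,117],"yaw": 0},
  {"hand": -1,"delta_pos": [-3,1,117],"yaw": 0},
  {"hand": -1,"delta_pos": [-3,1,117],"yaw": 0},
  {"hand": -1,"delta_pos": [-3,1,117],"yaw": 0},
  {"hand": -1,"delta_pos": [-3,1,117],"yaw": 0},
  {"hand": -1,"delta_pos": [-3,1,117],"yaw": 0},
])

```text
clock: 27.8
position: [644.3, 240.0, 55.3]
ee_rot: [-0.142, 0.99, 0.0, 0.001]
contact_force: [0.5, -1.0, 4.0]
gripper_width: 39.8
grasp_force: 59.8
```

apply_moves([
  {"hand": -1,"delta_pos": [0,0,0],"yaw": 0},
  {"hand": -1,"delta_pos": [0,0,0],"yaw": 0},
  {"hand": -1,"delta_pos": [0,0,-5],"yaw": 0},
  {"hand": -1,"delta_pos": [0,0,-12],"yaw": 0},
  {"hand": -1,"delta_pos": [0,0,-20],"yaw": 0},
  {"hand": -1,"delta_pos": [0,0,-20],"yaw": 0},
  {"hand": -1,"delta_pos": [0,0,-20],"yaw": 0},
  {"hand": -1,"delta_pos": [0,0,-20],"yaw": 0},
])

```text
clock: 28.47
position: [643.3, 239.9, 73.5]
ee_rot: [-0.142, 0.99, 0.0, -0.0]
contact_force: [-0.3, 0.0, -2.2]
gripper_width: 39.9
grasp_force: 60.4
```

Run:
```python
from h import *
move([417,-221,170],.217+np.pi/2)
```

```text
pos [643.3 239.9  73.5] yang 1.855 j [ 0.59  0.62 -0.01 -0.   -0.94 -1.88] delta [ 346.7 -378.8  -96.4] yaw 0.068 w 39.9 F [-0.3  0.  -2.2] t 28.47
```

apply_moves([
  {"hand": -1,"delta_pos": [0,0,-40],"yaw": 0},
  {"hand": -1,"delta_pos": [0,0,-80],"yaw": 0},
  {"hand": -1,"delta_pos": [20,-22,-96],"yaw": 0.01},
  {"hand": -1,"delta_pos": [48,-52,-96],"yaw": 0.02},
  {"hand": -1,"delta_pos": [76,-82,-96],"yaw": 0.03},
  {"hand": -1,"delta_pos": [104,-112,-96],"yaw": 0.04},
  {"hand": -1,"delta_pos": [131,-142,-96],"yaw": 0.05},
  {"hand": -1,"delta_pos": [158,-172,-96],"yaw": 0.06},
  {"hand": -1,"delta_pos": [185,-202,-96],"yaw": 0.068},
  {"hand": -1,"delta_pos": [212,-232,-96],"yaw": 0.068},
  {"hand": -1,"delta_pos": [239,-262,-96],"yaw": 0.068},
  {"hand": -1,"delta_pos": [266,-292,-96],"yaw": 0.068},
])

```text
clock: 29.47
position: [468.8, -116.5, 169.6]
ee_rot: [-0.108, 0.994, 0.0, -0.0]
contact_force: [0.4, -1.0, -0.6]
gripper_width: 39.9
grasp_force: 60.8
```

Run:
```python
from h import *
cam('top');cam('top');cam('top');cam('top')
move([417,-221,170],.217+np.pi/2)
```

```text
pos [ 469.7 -116.1  169.7] yang 1.785 j [ 0.09  0.2  -0.42 -0.   -0.95 -1.45] delta [ 73.8 -91.3  -0.3] yaw -0.003 w 39.6 F [ 0.1  0.1 -1.6] t 29.67
```

apply_moves([
  {"hand": -1,"delta_pos": [24,-30,0],"yaw": 0},
  {"hand": -1,"delta_pos": [49,-60,0],"yaw": 0},
  {"hand": -1,"delta_pos": [74,-91,0],"yaw": 0},
  {"hand": -1,"delta_pos": [74,-91,0],"yaw": 0},
  {"hand": -1,"delta_pos": [74,-91,0],"yaw": 0},
  {"hand": -1,"delta_pos": [74,-91,0],"yaw": 0},
  {"hand": -1,"delta_pos": [74,-91,0],"yaw": 0},
  {"hand": -1,"delta_pos": [74,-91,0],"yaw": 0},
])

```text
clock: 30.33
position: [418.5, -218.8, 169.7]
ee_rot: [-0.109, 0.994, 0.0, 0.0]
contact_force: [-0.3, -0.3, -1.0]
gripper_width: 39.7
grasp_force: 61.3
```

Run:
```python
from h import *
move([417,-221.5,50.5],.217+np.pi/2)
```

```text
pos [ 418.5 -218.8  169.7] yang 1.79 j [-0.14  0.18 -0.44 -0.   -0.95 -1.22] delta [  2.1  -2.3 119.2] yaw 0.002 w 39.7 F [-0.3 -0.3 -1. ] t 30.33
```

apply_moves([
  {"hand": -1,"delta_pos": [2,-2,35],"yaw": 0},
  {"hand": -1,"delta_pos": [2,-2,70],"yaw": 0},
  {"hand": -1,"delta_pos": [2,-2,95],"yaw": 0},
  {"hand": -1,"delta_pos": [2,-2,108],"yaw": 0},
  {"hand": -1,"delta_pos": [2,-2,113],"yaw": 0},
  {"hand": -1,"delta_pos": [2,-2,116],"yaw": 0},
  {"hand": -1,"delta_pos": [2,-2,118],"yaw": 0},
  {"hand": -1,"delta_pos": [2,-2,119],"yaw": 0},
  {"hand": -1,"delta_pos": [2,-2,119],"yaw": 0},
  {"hand": -1,"delta_pos": [2,-2,119],"yaw": 0},
  {"hand": -1,"delta_pos": [2,-2,119],"yaw": 0},
])

```text
clock: 31.25
position: [416.6, -222.4, 51.4]
ee_rot: [-0.108, 0.994, -0.0, 0.001]
contact_force: [-0.4, 0.2, -1.8]
gripper_width: 39.5
grasp_force: 61.4
```

apply_moves([
  {"hand": -1,"delta_pos": [0,0,1],"yaw": 0},
  {"hand": -1,"delta_pos": [0,0,2],"yaw": 0},
  {"hand": -1,"delta_pos": [0,0,2],"yaw": 0},
  {"hand": -1,"delta_pos": [0,0,2],"yaw": 0},
])

```text
clock: 31.58
position: [417.0, -222.6, 51.0]
ee_rot: [-0.109, 0.994, -0.001, 0.001]
contact_force: [-2.4, 2.4, 13.2]
gripper_width: 39.9
grasp_force: 61.4
```

On the floor. Release, rise and move clear to the side.

apply_moves([
  {"hand": 0.6,"delta_pos": [0,0,-1],"yaw": 0},
  {"hand": 0.6,"delta_pos": [0,0,-1],"yaw": 0},
  {"hand": 0.6,"delta_pos": [0,0,-1],"yaw": 0},
  {"hand": 0.6,"delta_pos": [0,0,-1],"yaw": 0},
  {"hand": 0.6,"delta_pos": [0,0,-25],"yaw": 0},
  {"hand": 0.6,"delta_pos": [0,0,-65],"yaw": 0},
  {"hand": 0.6,"delta_pos": [0,0,-105],"yaw": 0},
  {"hand": 0.6,"delta_pos": [0,0,-145],"yaw": 0},
  {"hand": 0.6,"delta_pos": [0,40,-180],"yaw": 0},
  {"hand": 0.6,"delta_pos": [0,80,-200],"yaw": 0},
  {"hand": 0.6,"delta_pos": [0,120,-200],"yaw": 0},
  {"hand": 0.6,"delta_pos": [0,160,-200],"yaw": 0},
])

```text
clock: 32.58
position: [384.1, -74.2, 250.2]
ee_rot: [-0.107, 0.994, 0.0, 0.002]
contact_force: [1.0, 1.3, -0.5]
gripper_width: 68.2
grasp_force: 0.0
```

apply_moves([
  {"hand": 0.6,"delta_pos": [0,40,0],"yaw": 0},
  {"hand": 0.6,"delta_pos": [0,80,0],"yaw": 0},
  {"hand": 0.6,"delta_pos": [0,120,0],"yaw": 0},
  {"hand": 0.6,"delta_pos": [0,160,0],"yaw": 0},
  {"hand": 0.6,"delta_pos": [0,160,0],"yaw": 0},
  {"hand": 0.6,"delta_pos": [0,160,0],"yaw": 0},
  {"hand": 0.6,"delta_pos": [0,160,0],"yaw": 0},
  {"hand": 0.6,"delta_pos": [0,160,0],"yaw": 0},
])

```text
clock: 33.25
position: [349.4, 80.1, 248.2]
ee_rot: [-0.107, 0.994, -0.0, -0.0]
contact_force: [-0.4, 0.4, -0.6]
gripper_width: 68.6
grasp_force: 0.0
```

Run:
```python
from h import *
t=cam('top'); c=np.array([522.3,-198.3]); th=.217; u=np.array([np.cos(th),np.sin(th)]); v=np.array([-u[1],u[0]])
for n in ('bottle','pot','tin','jar'):
  for r in nets.pinpoint('top',n)[:4]:
    p=onz(t,r['location'],8)[:2]-c; print(n,round(r['score'],2),'rack',np.round([p@u,p@v],1))
px=cv2.resize(t['pixels'][160:300,290:410][:,:,::-1],None,fx=4,fy=4,interpolation=cv2.INTER_CUBIC)
for a,h in((108,85),(36,49),(-36,74),(-108,84)):
    q=proj(t,[[*(c+a*u),8+h]])[0]; cv2.drawMarker(px,(int((q[1]-290)*4+2),int((q[0]-160)*4+2)),(255,0,255),0,10,1)
cv2.imwrite('pics/end.png',px); print(read_state()['clock'],read_state()['position'])
```

```text
bottle 0.67 rack [109.   -1.5]
bottle 0.41 rack [215.8 390.9]
pot 0.58 rack [38.5  0.3]
tin 0.83 rack [130.2 551. ]
tin 0.82 rack [-34.8  -8.7]
tin 0.72 rack [304.5 269.2]
tin 0.68 rack [240.9 534. ]
jar 0.77 rack [-106.9  -10.8]
33.5 [349.55664435  80.01922451 248.33809085]
```

View pics/end.png

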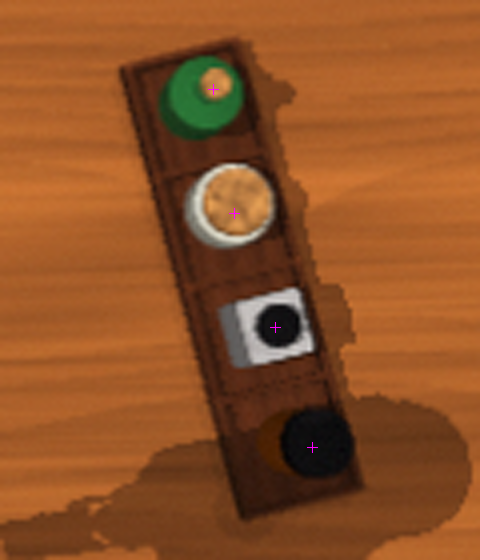

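The crop shows all four standing in their cells from far to near: bottle (95,205), pot (205,235), tin (325,275), jar (445,315). Each is within about 6 mm of its predicted centre mark. Handing in.

```bash
python3 -c "
from bench import workorder; print(workorder.job_done())"
```

```text
the job is handed in; nothing more can be done
None
```

The job is handed in at about 33 s: all four containers stand upright and released in the rack in reverse order (bottle farthest, then pot, tin and jar nearest). The last top picture puts each within about 6 mm of its cell centre, but the hand-in returned no verdict.

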